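# Close up the paint-pot rack

### The arm

A 7-joint arm with a two-finger parallel gripper is mounted at the origin on the work surface. World frame = base frame: x ahead of the robot, y to its left, z up, the work surface at z = 0. Lengths are in mm, angles in rad, forces in N, time in s.
With the tool pointing down it reaches from about 400 to 875 mm from the base axis. Payload 19.3 kg.
Tool frame: the origin (TCP) lies at the very end of the fingers, on their centre line; the grasp point (between the pads) lies 19 mm behind it; z points along the fingers, y is the direction in which the jaws open and shut (so a half turn about z gives the same grasp; the last joint's range is limited). The gripper opens to 85 mm and grips with 20 to 120 N. Pads are 22 mm wide; open, the fingers measure 114 mm over their backs; the gripper's body (76 mm by 85 mm) begins 54 mm behind the grasp point. The pads swing forward as they close: fully open they stand 13 mm farther back than shut.
Start: joints at [-1.196, 0.521, -0.036, 1.599, 0.021, 1.021, -0.113], TCP at [268.94, 564.168, 231.291] pointing down, gripper open.
Joint ranges: [-2.91, 2.91], [-0.3, 2.13], [-1.5, 1.42], [0.17, 2.43], [-1.26, 4.41], [0.16, 1.93], [-2.52, 2.52]. Speed limits (rad/s): [1.89, 1.89, 2.39, 2.39, 3.01, 3.01, 3.01].

### API

Orientations are given as a unit quaternion [w, x, y, z].
In Python, from workcell import env gives the robot as it stands.
- The arm moves only by the shell command python3 -m handwheel 'ROWS'. ROWS is JSON, a list of rows, each a list of 5 numbers: the finger opening in m, from 0 to 0.0854, then the shift along the tool's x, y, z in m, then the turn about the tool's z in rad. A call has 1 to 12 rows; each row is the pose to reach, as a shift and turn from the pose measured when the call began, along the tool's axes at that moment; what a row does not reach only later rows make up. A row lasts 1/12 s, in which the tool goes at most 41.7 mm and 7.16 degrees, less where a joint would pass 70% of its speed; a pose out of reach is approached as far as the arm can. A call with a gripper value outside its range is refused whole. The fingers move at their own pace and stop on an object; the grip force is fixed at half the most. Time passes only in rows, so rows that repeat a pose let the fingers close. It gives the time, the measured TCP pose, the force and the opening at its end, in the units of the state.
- env.get_obs(): the state, without advancing time (a new reading comes with each control period).
- env.capture(name): name is "scene" or "top" or "wrist"; returns (picture, depth): 420x560x3 uint8, red, green, blue; 420x560 float32, mm along the optical axis (not along the pixel's ray), 0 where there is no reading.
- env.camera_params(name): a dict with "mtx" (3x3 intrinsics, pixels), "cam_to_world" (4x4, takes a point from camera to world coordinates). Camera axes: x right, y down, z forward; pixel columns grow to the right and rows downward; lengths in mm; the calibration is good to about 2 mm. The wrist camera is an equidistant fisheye: a pixel r from the principal point sees the ray r / f radians off the axis. A picture is of the moment at which its call begins: read the wrist's pose just before it. camera_params takes no time and is no camera call; for the wrist camera it gives the pose at the moment of the call.
- env.job_done(): hands the job in, once; it reports no verdict.
The state is a dict: "clock": time; "joints": joint angles; "joint_vel": joint speeds; "joint_efforts": joint torques, N m; "tool_pos": TCP position; "tcp_rot": TCP orientation; "ft_force": force on the tool from outside, world axes, zero at the start; "torque": the same for the moment, N m; "width": opening from 0.0 (shut) to 1.0 (fully open).
Only numpy, scipy, OpenCV 4.12 (cv2) and the standard library are available. Lean on these libraries where they do the work, as an engineer would, in place of code of your own. Each camera call takes 0.05 s, during which the arm holds its last target. There are 200 camera calls.

### The job

The four touching paint pots standing in the wooden rack have to go back against its end stop: push the row along the rack from its open end, all four together as one train, until the first pot is against the stop and there are no gaps. Then push the steel bolt fully in across the rack behind the last pot. Only push: do not lift or tip any pot or break up the row, and leave the other things on the counter where they stand.

Things in the scene. Friction and masses are not known exactly. Their poses are not given: they have to be found in the camera images.
- rack: Wooden rack, fixed: a straight channel 330 mm long. Origin: centre of its underside, on the counter; y runs along the channel to the end stop, x across it to the bolt's side, z up. Floor 6 mm above the counter; walls 8 mm thick, 20 mm high, inner faces at x = +-23.5 mm. Open end at y = -165 mm. At the start the row of pots is 60 to 110 mm short of the stop.
- rack_stop (a point): Middle of the face of the rack's end stop, a wooden block 50 mm tall across the channel, 16 mm thick. The point is at rack y = +155 mm, 25 mm above the counter. With the row home the pot centres are at rack y = +133, +89, +45 and +1 mm.
- bolt_guide (a point): Top centre of the fixed steel guide of the bolt beside the channel: rack x = 52 mm, y = -32 mm, 42 mm above the counter. The guide is 16 mm in x and 29 mm in y.
- pot_a_mid (a point): First (nearest the end stop) of the four identical lidded round paint pots in the rack: white plastic, grey lid, 44 mm diameter, 50 mm tall, about 0.1 kg, loose, standing upright on the channel floor. The point is the pot's centre, 25 mm above its underside. z is up; it can turn freely about z.
- pot_b_mid (a point): Second of the four identical lidded round paint pots in the rack: white plastic, grey lid, 44 mm diameter, 50 mm tall, about 0.1 kg, loose, standing upright on the channel floor. The point is the pot's centre, 25 mm above its underside. z is up; it can turn freely about z.
- pot_c_mid (a point): Third of the four identical lidded round paint pots in the rack: white plastic, grey lid, 44 mm diameter, 50 mm tall, about 0.1 kg, loose, standing upright on the channel floor. The point is the pot's centre, 25 mm above its underside. z is up; it can turn freely about z.
- pot_d_mid (a point): Last (at the open end) of the four identical lidded round paint pots in the rack: white plastic, grey lid, 44 mm diameter, 50 mm tall, about 0.1 kg, loose, standing upright on the channel floor. The point is the pot's centre, 25 mm above its underside. z is up; it can turn freely about z.
- bolt (a joint): Sliding steel bolt, in m: 0 = fully out, 0.060 = fully in (hard end), moving along the rack's -x; starts at 0 to 0.012. Friction about 2 N, no spring, stays where left. Its 12 x 12 mm bar lies along rack x at rack y = -32 mm, 30 mm above the counter, inner end at rack x = 40 mm - joint. Fully in, it crosses the channel 5 mm behind the last pot of the home row; a row not home is in its way.
- bolt_plate (a point): Centre of the outer face of the bolt's upright steel push plate: 36 mm wide along rack y, 44 mm tall (16 to 60 mm above the counter), 8 mm thick. The face looks along the rack's +x; the point is at rack x = 128 mm - joint, y = -32 mm, 38 mm above the counter. Push it along the rack's -x to drive the bolt in.
- spare_pot_mid (a point): Bystander: a fifth pot of the same make (44 mm diameter, 50 mm tall) standing on the counter on the rack's -x side, not part of the row. The point is its centre, 25 mm up.
- cup: Bystander: ceramic mug, 72 mm diameter, 85 mm tall, on the rack's +x side near the end stop. Origin: centre of its underside.
- glue: Bystander: glue bottle, 48 mm diameter, 120 mm tall, past the mug. Origin: centre of its underside.
- eraser: Bystander: board eraser lying on the rack's -x side, 50 x 90 x 30 mm. Origin: centre of its underside.
- tape: Bystander: roll of tape lying flat on the rack's +x side near the open end, 76 mm diameter, 24 mm tall. Origin: centre of its underside.
- stapler: Bystander: stapler lying on the rack's -x side near the end stop, 36 x 130 x 48 mm. Origin: centre of its underside.
Things that resemble listed ones, but are neither listed nor needed, are in the scene too. Leave any pink or yellow look-alike of the part that bears pot_c_mid alone.

How it is judged (in metres and radians):
On the way, in this order (a step that is already met when the one before it is completed fails the run):
1. the row of four pots is home against the end stop (y of pot_a_mid in the frame of rack above 0.13 m and z of each of pot_a_mid, pot_b_mid, pot_c_mid, pot_d_mid in the frame of rack below 0.036 m and x of pot_a_mid in the frame of rack between -0.006 and 0.006 m and angle between each of pot_a_mid, pot_b_mid, pot_c_mid, pot_d_mid's own z axis and vertical below 0.1 rad and y of pot_b_mid in the frame of rack above 0.0855 m and x of pot_b_mid in the frame of rack between -0.006 and 0.006 m and y of pot_c_mid in the frame of rack above 0.041 m and x of pot_c_mid in the frame of rack between -0.006 and 0.006 m and y of pot_d_mid in the frame of rack above -0.0035 m and x of pot_d_mid in the frame of rack between -0.006 and 0.006 m and value of joint bolt below 0.03 m), for 0.2 s.
2. the bolt is pushed in behind the last pot (value of joint bolt above 0.052 m), for 0.2 s.
At the end, for the whole second after the job is handed in: All four pots stand upright in the channel, the first within 3 mm of the end stop, the others following with no more than 1.5 mm of gap added in all (centres within 3 to 4.5 mm of y = 133, 89, 45, 1 mm in the rack's frame), and the bolt is in by more than 52 mm of its 60 mm (y of pot_a_mid in the frame of rack above 0.13 m and z of each of pot_a_mid, pot_b_mid, pot_c_mid, pot_d_mid in the frame of rack below 0.036 m and x of pot_a_mid in the frame of rack between -0.006 and 0.006 m and angle between each of pot_a_mid, pot_b_mid, pot_c_mid, pot_d_mid's own z axis and vertical below 0.1 rad and y of pot_b_mid in the frame of rack above 0.0855 m and x of pot_b_mid in the frame of rack between -0.006 and 0.006 m and y of pot_c_mid in the frame of rack above 0.041 m and x of pot_c_mid in the frame of rack between -0.006 and 0.006 m and y of pot_d_mid in the frame of rack above -0.0035 m and x of pot_d_mid in the frame of rack between -0.006 and 0.006 m and value of joint bolt above 0.052 m); the robot touches nothing.
It fails at once if a pot of the row is lifted more than 12 mm or tipped more than 0.3 rad (z of any of pot_a_mid, pot_b_mid, pot_c_mid, pot_d_mid in the frame of rack above 0.043 m or angle between any of pot_a_mid, pot_b_mid, pot_c_mid, pot_d_mid's own z axis and vertical above 0.3 rad).
It fails at once if the row breaks up: neighbouring pots more than 12 mm apart (distance between pot_a_mid and pot_b_mid above 0.056 m or distance between pot_b_mid and pot_c_mid above 0.056 m or distance between pot_c_mid and pot_d_mid above 0.056 m).
It fails at once if a bystander is moved more than 20 mm (distance of any of spare_pot_mid, cup, glue, eraser, tape, stapler from where it was at the start of the episode above 0.02 m).
It also fails if it takes over 51 s, if anything falls off the work surface, if the arm or the gripper's body presses on something with over 40 N, if the wrist force passes 120 N, or if a joint passes its speed limit or range.

## Working session

There is one attempt and no reset: what is moved stays moved. The work goes in short steps, Python scripts to look and compute and a shell command to move; the robot and the scene stay as the last step left them, time stands still between calls to the robot, and variables do not carry over. Pictures are saved under pics/ and viewed, about 8 in all and at most 12, crops included, and the job is handed in when it is done.

```bash
mkdir -p pics; python3 - <<'E'
from workcell import env
import cv2,numpy as np
o=env.get_obs();print(o['clock'],o['tool_pos'],o['tcp_rot'],o['width'])
for n in("scene","top"):
    p,d=env.capture(n);cv2.imwrite(f'pics/{n}0.png',p[...,::-1]);np.save(f'pics/{n}0.npy',d)
    c=env.camera_params(n);print(n,np.round(c['mtx'],1).tolist(),np.round(c['cam_to_world'],3).tolist())
E
```

```text
0.0 [268.82634945 563.8806221  230.74785368] [-8.46431758e-05  2.20584926e-01  9.75367619e-01 -5.40080359e-04] 1.0010162426020013
scene [[391.0, 0.0, 277.2], [0.0, 391.0, 203.7], [0.0, 0.0, 1.0]] [[-0.24, 0.831, -0.503, 978.172], [0.971, 0.207, -0.122, 137.514], [0.003, -0.517, -0.856, 782.871], [0.0, 0.0, 0.0, 1.0]]
top [[402.4, 0.0, 284.3], [0.0, 402.4, 204.2], [0.0, 0.0, 1.0]] [[0.014, -0.992, 0.124, 444.05], [-1.0, -0.014, 0.0, 24.304], [0.001, -0.124, -0.992, 936.692], [0.0, 0.0, 0.0, 1.0]]
```

View pics/top0.png

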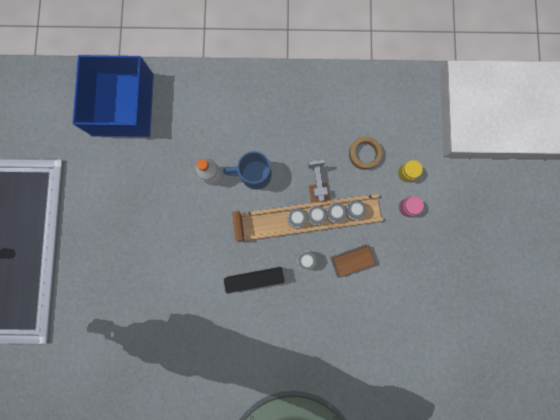

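View pics/scene0.png

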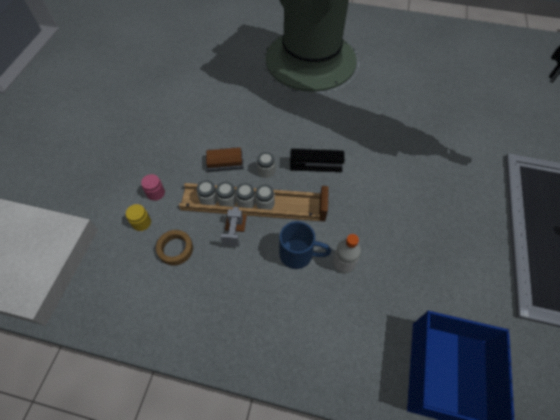

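The top view shows the row of four grey-lidded pots in the rack at (297,217), (317,214), (337,212) and (357,209). Look-alikes, all outside the rack: spare pot (307,261), yellow (412,171), pink (413,207). The stop is at (238,226), the bolt plate at (317,163) and the open end at (382,208). Next I'll take an enlarged crop to measure from.

```bash
cat > h.py <<'E'
import numpy as np
from workcell import env
def px(n,u,v,z):
    "world point on pixel ray at height z"
    c=env.camera_params(n);K=np.array(c['mtx']);T=np.array(c['cam_to_world'])
    r=T[:3,:3]@np.linalg.solve(K,[u,v,1.]);o=T[:3,3]
    return o+r*(z-o[2])/r[2]
E
python3 - <<'E'
import cv2,numpy as np
from h import *
p=cv2.imread('pics/top0.png');c=p[145:250,225:425]
cv2.imwrite('pics/c1.png',cv2.resize(c,None,fx=4,fy=4,interpolation=cv2.INTER_CUBIC))
for n,u,v,z in [('a',297,217,56),('b',317,214,56),('c',337,212,56),('d',357,209,56),('spare',307,261,50),('tape',366.5,153,24),('pink',413,207,50)]:
    print(n,px('top',u,v,z).round(1))
E
```

```text
a [526.3  -3.6  56. ]
b [533.6 -47.6  56. ]
c [538.6 -91.6  56. ]
d [ 545.8 -135.6   56. ]
spare [430.8 -26.6  50. ]
tape [ 680.8 -164.7   24. ]
pink [ 552.7 -261.1   50. ]
```

View pics/c1.png

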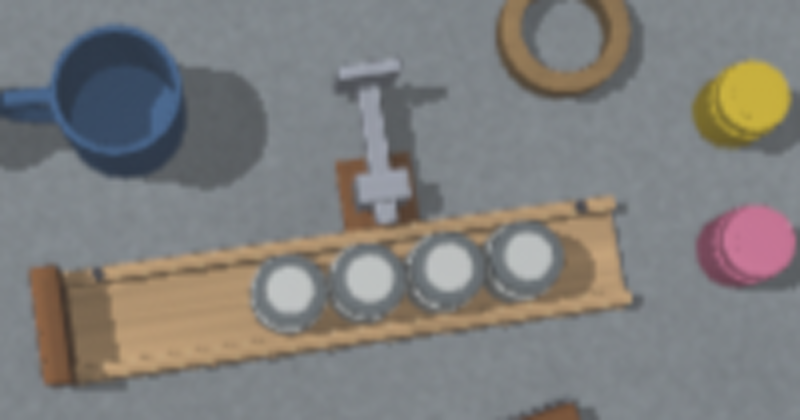

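```bash
python3 - <<'E'
from h import *
P={}
for n,u,v,z in [('a',289,292,56),('b',369,276,56),('c',447,266,56),('d',525,256,56),('guide',383,185,42),('platetop',368,69,60),
  ('stopface_t',60,267,50),('stopface_b',75,383,50),('wallU_l',100,266,20),('wallU_r',612,201,20),('wallL_l',125,377,20),('wallL_r',632,303,20)]:
    P[n]=px('top',225+u/4-.375,145+v/4-.375,z); print(n,P[n].round(1))
w=P['d']-P['a'];print('pots ang',np.arctan2(w[0],-w[1]))
for s in 'UL':
    w=P[f'wall{s}_r']-P[f'wall{s}_l'];print(s,np.arctan2(w[0],-w[1]))
w=P['stopface_b']-P['stopface_t'];print('stop ang',np.arctan2(-w[1],-w[0]))
for th in (.12,.13,.14,.15):
    ey=np.array([-np.sin(th),np.cos(th),0]);ex=np.array([np.cos(th),np.sin(th),0])
    st=(P['stopface_t']+P['stopface_b'])/2
    print(th,{n:((P[n]-st)@ex).round(1).item() for n in P},{n:(155+(P[n]-st)@ey).round(1).item() for n in P})
E
```

```text
a [525.   -3.4  56. ]
b [534.4 -47.3  56. ]
c [540.5 -90.2  56. ]
d [ 546.6 -133.2   56. ]
guide [587.4 -56.1  42. ]
platetop [649.7 -46.   60. ]
stopface_t [537.7 123.4  50. ]
stopface_b [473.8 113.4  50. ]
wallU_l [541.7 103.9  20. ]
wallU_r [ 583.4 -190.    20. ]
wallL_l [478.5  88.1  20. ]
wallL_r [ 524.6 -200.5   20. ]
pots ang 0.16557966926949144
U 0.1409486893130496
L 0.15840238614409788
stop ang 0.15506610778229607
0.12 {'a': 4.5, 'b': 8.6, 'c': 9.6, 'd': 10.5, 'guide': 60.2, 'platetop': 123.3, 'stopface_t': 32.3, 'stopface_b': -32.3, 'wallU_l': 34.0, 'wallU_r': 40.2, 'wallL_l': -30.6, 'wallL_r': -19.4} {'a': 31.8, 'b': -12.9, 'c': -56.2, 'd': -99.6, 'guide': -28.0, 'platetop': -25.4, 'stopface_t': 156.1, 'stopface_b': 153.9, 'wallU_l': 136.3, 'wallU_r': -160.4, 'wallL_l': 128.2, 'wallL_r': -163.9}
0.13 {'a': 3.3, 'b': 7.0, 'c': 7.5, 'd': 8.0, 'guide': 58.4, 'platetop': 121.5, 'stopface_t': 32.3, 'stopface_b': -32.3, 'wallU_l': 33.8, 'wallU_r': 37.1, 'wallL_l': -30.9, 'wallL_r': -22.6} {'a': 31.8, 'b': -13.0, 'c': -56.3, 'd': -99.7, 'guide': -28.6, 'platetop': -26.7, 'stopfac
[... 187 characters left out ...]
 'stopface_t': 32.3, 'stopface_b': -32.3, 'wallU_l': 33.6, 'wallU_r': 33.9, 'wallL_l': -31.1, 'wallL_r': -25.7} {'a': 31.7, 'b': -13.1, 'c': -56.4, 'd': -99.8, 'guide': -29.2, 'platetop': -27.9, 'stopface_t': 155.5, 'stopface_b': 154.5, 'wallU_l': 135.6, 'wallU_r': -161.2, 'wallL_l': 128.8, 'wallL_r': -163.4}
0.15 {'a': 0.8, 'b': 3.6, 'c': 3.2, 'd': 2.9, 'guide': 54.7, 'platetop': 117.8, 'stopface_t': 32.3, 'stopface_b': -32.3, 'wallU_l': 33.4, 'wallU_r': 30.7, 'wallL_l': -31.4, 'wallL_r': -28.9} {'a': 31.7, 'b': -13.1, 'c': -56.4, 'd': -99.8, 'guide': -29.7, 'platetop': -29.0, 'stopface_t': 155.2, 'stopface_b': 154.8, 'wallU_l': 135.2, 'wallU_r': -161.5, 'wallL_l': 129.1, 'wallL_r': -163.1}
```

Rack yaw is about 0.155 rad and the row is about 101 mm short of the stop. The tool will end with y along the rack's y and x along the rack's -x. Moving to above the open end with closed fingers.

```bash
python3 -m handwheel '[[0,-0.03,-0.03,0,-0.1],[0,-0.06,-0.057,0,-0.2],[0,-0.09,-0.086,0,-0.3],[0,-0.12,-0.114,0,-0.4],[0,-0.15,-0.143,0,-0.5],[0,-0.18,-0.171,0,-0.6],[0,-0.21,-0.2,0,-0.6],[0,-0.24,-0.228,0,-0.6],[0,-0.27,-0.257,0,-0.6],[0,-0.3,-0.286,0,-0.6],[0,-0.3,-0.286,0,-0.6],[0,-0.3,-0.286,0,-0.6]]'
cat >> h.py <<'E'
from scipy.spatial.transform import Rotation as R
def rack(th=.155,off=2.0):
    ey=np.array([-np.sin(th),np.cos(th),0]);ex=np.array([np.cos(th),np.sin(th),0])
    return np.array([505.8,118.4,0])-155*ey+off*ex,ex,ey
def togo(x,y,z,th=.155,off=2.0):
    "shift in tool axes (m) and turn to rack point x,y,z (mm) with tool y along rack y"
    o=env.get_obs();O,ex,ey=rack(th,off);q=o['tcp_rot'];M=R.from_quat([q[1],q[2],q[3],q[0]]).as_matrix()
    p=np.array(o['tool_pos']);d=O+x*ex+y*ey+[0,0,z]-p;t=M.T@ey
    print('t',round(o['clock'],2),'rack pos',((p-O)@ex).round(1),((p-O)@ey).round(1),p[2].round(1),'F',np.round(o['ft_force'],1))
    print('shift',(M.T@d/1000).round(4),'turn',np.arctan2(-t[0],t[1]).round(4),'zaxis',M[:,2].round(3))
E
python3 -c "
from h import *
togo(0,-160,231)"
```

```text
clock: 1.1
tool_pos: [417.2, 174.5, 231.1]
tcp_rot: [-0.0, -0.075, 0.997, -0.001]
ft_force: [-0.4, 0.8, 0.3]
width: -0.003
t 1.1 rack pos -80.9 224.1 231.1 F [-0.4  0.8  0.3]
shift [-0.0825 -0.3838  0.0006] turn -0.0041 zaxis [-0.    -0.001 -1.   ]
```

```bash
python3 -m handwheel '[[0,-0.008,-0.038,0,0],[0,-0.016,-0.075,0,0],[0,-0.025,-0.115,0,0],[0,-0.033,-0.153,0,0],[0,-0.041,-0.19,0,0],[0,-0.05,-0.23,0,0],[0,-0.058,-0.268,0,0],[0,-0.066,-0.305,0,0],[0,-0.074,-0.344,0,0],[0,-0.082,-0.38,0,-0.004],[0,-0.082,-0.38,0.03,-0.004],[0,-0.082,-0.38,0.06,-0.004]]'
python3 - <<'E'
from h import *
import cv2
togo(0,-152,100)
c=env.camera_params('wrist');p,d=env.capture('wrist');cv2.imwrite('pics/w1.png',p[...,::-1])
print(np.round(c['mtx'],1).tolist(),np.round(c['cam_to_world'],3).tolist())
E
```

```text
clock: 2.1
tool_pos: [556.6, -190.2, 171.2]
tcp_rot: [0.001, -0.077, 0.997, -0.001]
ft_force: [0.4, 0.3, -1.0]
width: -0.001
t 2.1 rack pos 0.6 -157.7 171.2 F [ 0.4  0.3 -1. ]
shift [0.0007 0.0059 0.0712] turn -0.0018 zaxis [ 0.002 -0.002 -1.   ]
[[325.2, 0.0, 277.9], [0.0, 325.2, 212.5], [0.0, 0.0, 1.0]] [[-0.153, 0.942, 0.299, 480.183], [0.988, 0.147, 0.042, -201.139], [-0.004, 0.302, -0.953, 312.659], [0.0, 0.0, 0.0, 1.0]]
```

View pics/w1.png

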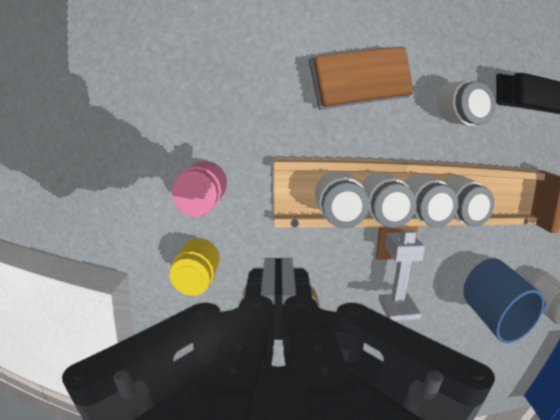

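Wrist view: open-end corners of the rack at (274,160) and (275,227), lids at d (346,203), c (393,203), b (437,203) and a (476,204), closed fingertips at (278,265). Checking these in the rack frame.

```bash
cat >> h.py <<'E'
def wpx(u,v,z,c=None):
    c=c or env.camera_params('wrist');K=np.array(c['mtx']);T=np.array(c['cam_to_world'])
    a=np.array([u-K[0,2],v-K[1,2]]);r=np.hypot(*a);t=r/K[0,0]
    d=T[:3,:3]@np.r_[a/r*np.sin(t),np.cos(t)];o=T[:3,3];return o+d*(z-o[2])/d[2]
def inrack(P,th=.155,off=2.0):
    O,ex,ey=rack(th,off);return np.array([(P-O)@ex,(P-O)@ey]).round(1)
E
python3 - <<'E'
from h import *
for n,u,v,z in [('d',346,203,56),('c',393,203,56),('b',437,203,56),('a',476,204,56),('openL',274,160,20),('openR',275,227,20),('wallLfar',545,171,20),('wallRfar',530,219,20),('guide',405,248,42),('tip',278,262,171)]:
    P=wpx(u,v,z);print(n,P.round(1),inrack(P))
E
```

```text
d [ 538.1 -134.    56. ] [ -9.  -99.3]
c [531.6 -93.7  56. ] [ -9.3 -58.5]
b [524.7 -51.9  56. ] [ -9.7 -16.2]
a [518.5  -9.3  56. ] [-9.2 26.9]
openL [ 518.  -196.6   20. ] [ -38.5 -158.2]
openR [ 580.1 -186.2   20. ] [  24.4 -157.4]
wallLfar [468.1 112.   20. ] [-40.3 154.5]
wallRfar [527.6 108.5  20. ] [ 18.  141.9]
guide [574.8 -63.8  42. ] [ 38.1 -35.7]
tip [ 543.4 -189.1  171. ] [ -12.3 -154.6]
```

```bash
python3 - <<'E'
from h import *
import cv2
togo(0,-152,100)
for n in('scene','top','wrist'):
    c=env.camera_params(n);T=np.array(c['cam_to_world']);K=np.array(c['mtx']);p,d=env.capture(n);cv2.imwrite(f'pics/{n}2.png',p[...,::-1])
    v,u=np.mgrid[:420,:560].astype(float);a=(u-K[0,2])/K[0,0];b=(v-K[1,2])/K[1,1]
    if n=='wrist':
        r=np.hypot(a,b)+1e-9;s=np.tan(np.minimum(r,1.4))/r;a=a*s;b=b*s
    W=np.stack([a*d,b*d,d],-1)@T[:3,:3].T+T[:3,3]
    O,ex,ey=rack();rx=(W-O)@ex;ry=(W-O)@ey;z=W[...,2]
    print(n,'counter z',np.median(z[(d>0)&(rx<-150)&(rx>-250)&(ry>-200)&(ry<0)]).round(1))
    m=(d>0)&(abs(z-56)<5)&(abs(rx)<30)&(ry>-130)&(ry<60)
    print(' lids rx',np.median(rx[m]).round(1),'z',np.median(z[m]).round(1),'ry range',np.percentile(ry[m],[1,99]).round(1), 'rx range',np.percentile(rx[m],[1,99]).round(1),m.sum())
    for lo,hi in((20,60),(-30,15),(-75,-30),(-125,-80)):
        k=m&(ry>lo)&(ry<hi);print('  ',np.mean(rx[k]).round(1),np.mean(ry[k]).round(1))
    k=(d>0)&(abs(z-20)<4)&(abs(rx)<45)&(ry>-150)&(ry<130)
    print(' walls',[np.polyfit(ry[q],rx[q],1).round(4).tolist() for q in(k&(rx>15),k&(rx<-15))])
    k=(d>0)&(abs(z-50)<4)&(abs(rx)<45)&(ry>140)&(ry<190);print(' stop',rx[k].mean().round(1),np.percentile(ry[k],[3,97]).round(1))
    k=(d>0)&(abs(z-60)<4)&(rx>90)&(rx<140)&(ry>-65)&(ry<0);print(' plate',rx[k].mean().round(1),ry[k].mean().round(1),k.sum())
E
```

```text
t 2.15 rack pos -2.1 -154.9 165.0 F [-3.8  1.7 -8.3]
shift [-0.0025  0.0028  0.0649] turn 0.0002 zaxis [-0.006  0.    -1.   ]
scene counter z -0.4
 lids rx 2.1 z 55.8 ry range [-115.2   50.9] rx range [-18.1  19.9] 922
   1.8 35.7
   1.9 -10.3
   1.7 -54.1
   1.6 -98.9
 walls [[0.0056, 26.98], [0.005, -26.9282]]
 stop 1.6 [159.1 174.4]
 plate 116.7 -27.8 64
top counter z 705.7
 lids rx -1.5 z 56.0 ry range [-118.3   47.5] rx range [-20.3  17.5] 1063
   -1.7 33.9
   -1.4 -10.7
   -1.4 -55.4
   -1.6 -101.2
 walls [[0.0006, 26.2042], [-0.0002, -28.61]]
 stop -1.3 [156.8 171.9]
 plate 114.1 -30.3 57
wrist counter z -1.1
 lids rx -2.0 z 55.0 ry range [-118.4   47. ] rx range [-20.4  17.5] 5717
   -1.6 33.6
   -1.8 -11.5
   -2.0 -56.1
   -2.0 -101.3
 walls [[-0.0, 27.1801], [0.0009, -27.777]]
 stop 5.6 [156.8 171. ]
 plate 113.7 -25.6 171
```

The earlier wrist picture was taken while the arm was still settling. Settled depth from all three cameras agrees: rack yaw 0.155 rad, pot d at rack y about -103 (about 101 mm to go), bolt at about 9 mm. I'll shift my frame (y +2, x -1) and descend behind the row.

```bash
sed -i 's/\[505.8,118.4,0\])-155\*ey+off/[505.8,118.4,0])-153*ey+off/; s/off=2.0/off=1.0/' h.py
python3 -c "
from h import *
togo(0,-157,18)"
```

```text
t 2.3 rack pos 0.9 -157.3 171.9 F [ 0.2 -0.1  0.3]
shift [0.0007 0.0003 0.1539] turn 0.0012 zaxis [-0.001 -0.001 -1.   ]
```

```bash
python3 -m handwheel '[[0,0.0007,0,0.025,0],[0,0.0007,0,0.05,0],[0,0.0007,0,0.075,0],[0,0.0007,0,0.1,0],[0,0.0007,0,0.12,0],[0,0.0007,0,0.135,0],[0,0.0007,0,0.145,0],[0,0.0007,0,0.152,0],[0,0.0007,0,0.152,0],[0,0.0007,0,0.152,0]]'
python3 -c "
from h import *
togo(0,-139,18)"
```

```text
clock: 3.13
tool_pos: [555.4, -188.1, 20.9]
tcp_rot: [-0.0, -0.078, 0.997, -0.001]
ft_force: [0.0, -0.1, 0.8]
width: -0.0
t 3.13 rack pos 0.7 -157.5 20.9 F [ 0.  -0.1  0.8]
shift [0.0007 0.0185 0.0029] turn 0.0015 zaxis [-0.    -0.001 -1.   ]
```

```bash
python3 -m handwheel '[[0,0.0007,0.006,0.002,0],[0,0.0007,0.012,0.003,0],[0,0.0007,0.016,0.003,0],[0,0.0007,0.019,0.003,0],[0,0.0007,0.022,0.003,0],[0,0.0007,0.025,0.003,0],[0,0.0007,0.029,0.003,0],[0,0.0007,0.033,0.003,0],[0,0.0007,0.037,0.003,0],[0,0.0007,0.041,0.003,0],[0,0.0007,0.045,0.003,0],[0,0.0007,0.049,0.003,0]]'
python3 - <<'E'
from h import *
import cv2
togo(0,-36,18)
p,d=env.capture('wrist');cv2.imwrite('pics/w3.png',p[...,::-1])
E
```

```text
clock: 4.13
tool_pos: [547.4, -140.3, 18.2]
tcp_rot: [0.0, -0.078, 0.997, -0.001]
ft_force: [1.3, -5.3, 2.8]
width: 0.0
t 4.13 rack pos 0.1 -109.0 18.2 F [ 1.3 -5.3  2.8]
shift [0.0001 0.073  0.    ] turn 0.0008 zaxis [ 0.001 -0.002 -1.   ]
```

View pics/w3.png

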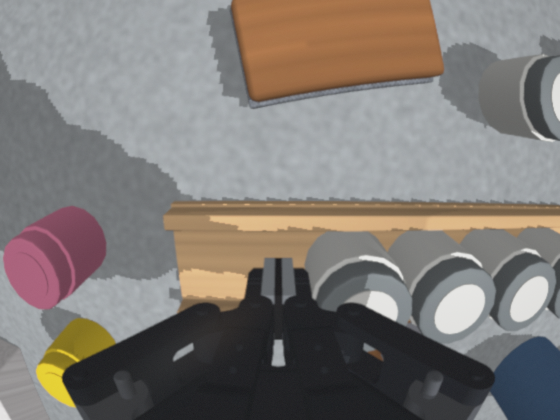

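The closed fingers (278,285) are in contact with pot d (365,290). The row is still together and in the channel, with a push force of about 5 N. Continuing.

```bash
python3 -m handwheel '[[0,0,0.005,0,0],[0,0,0.01,0,0],[0,0,0.015,0,0],[0,0,0.02,0,0],[0,0,0.025,0,0],[0,0,0.03,0,0],[0,0,0.035,0,0],[0,0,0.04,0,0],[0,0,0.045,0,0],[0,0,0.05,0,0],[0,0,0.055,0,0],[0,0,0.058,0,0]]'
python3 -c "
from h import *
togo(0,-36,18)"
```

```text
clock: 5.18
tool_pos: [538.2, -81.5, 18.1]
tcp_rot: [0.0, -0.078, 0.997, -0.001]
ft_force: [0.1, -6.2, 3.3]
width: 0.001
t 5.18 rack pos 0.2 -49.5 18.1 F [ 0.1 -6.2  3.3]
shift [0.0002 0.0135 0.0001] turn 0.0018 zaxis [ 0.001 -0.001 -1.   ]
```

Now in small steps until the force rises at the stop.

```bash
python3 -m handwheel '[[0,0,0.002,0,0],[0,0,0.004,0,0],[0,0,0.006,0,0],[0,0,0.008,0,0],[0,0,0.01,0,0],[0,0,0.01,0,0]]'; python3 -m handwheel '[[0,0,0.001,0,0],[0,0,0.002,0,0],[0,0,0.002,0,0]]'; python3 -c "
from h import *
togo(0,-36,18)"
```

```text
clock: 5.68
tool_pos: [536.6, -71.2, 18.1]
tcp_rot: [0.0, -0.078, 0.997, -0.001]
ft_force: [0.5, -3.6, 2.4]
width: 0.002
clock: 5.93
tool_pos: [536.2, -69.1, 18.1]
tcp_rot: [0.0, -0.078, 0.997, -0.001]
ft_force: [1.1, -3.8, 2.9]
width: -0.003
t 5.93 rack pos 0.1 -37.0 18.1 F [ 1.1 -3.8  2.9]
shift [0.0001 0.001  0.0001] turn 0.0021 zaxis [ 0.001 -0.001 -1.   ]
```

```bash
for i in 1 2 3 4; do python3 -m handwheel '[[0,0,0.001,0,0],[0,0,0.002,0,0],[0,0,0.002,0,0]]' | grep -E 'pos|force'; done
```

```text
tool_pos: [535.9, -67.1, 18.1]
ft_force: [1.0, -5.2, 3.2]
tool_pos: [535.7, -65.8, 18.2]
ft_force: [2.2, -8.0, 2.8]
tool_pos: [535.7, -65.5, 18.4]
ft_force: [2.4, -13.7, 1.3]
tool_pos: [535.6, -65.5, 18.5]
ft_force: [2.7, -15.1, 1.1]
```

The row is against the stop: the tool stopped moving and the force went from 4 to 15 N. Backing off, rising and checking.

```bash
python3 -m handwheel '[[0,0,-0.005,0,0],[0,0,-0.012,0,0],[0,0,-0.02,0,0],[0,0,-0.03,0,0],[0,0,-0.03,-0.03,0],[0,0,-0.03,-0.06,0],[0,0,-0.03,-0.09,0],[0,0.0,-0.03,-0.12,0],[0,-0.0,-0.03,-0.13,0],[0,-0.03,-0.05,-0.13,0],[0,-0.06,-0.07,-0.13,0],[0,-0.09,-0.09,-0.13,0]]'
python3 -m handwheel '[[0,-0.035,0.005,0,0],[0,-0.07,0.01,0,0],[0,-0.085,0.01,0,0],[0,-0.085,0.01,0,0],[0,-0.085,0.01,0,0]]'
cat > m.py <<'E'
from h import *
import cv2,sys
togo(150,-32,30)
for n in('scene','top','wrist'):
    c=env.camera_params(n);T=np.array(c['cam_to_world']);K=np.array(c['mtx']);p,d=env.capture(n);cv2.imwrite(f'pics/{n}_{sys.argv[1]}.png',p[...,::-1])
    v,u=np.mgrid[:420,:560].astype(float);a=(u-K[0,2])/K[0,0];b=(v-K[1,2])/K[1,1]
    if n=='wrist':
        r=np.hypot(a,b)+1e-9;s=np.tan(np.minimum(r,1.4))/r;a=a*s;b=b*s
    W=np.stack([a*d,b*d,d],-1)@T[:3,:3].T+T[:3,3]
    O,ex,ey=rack();rx=(W-O)@ex;ry=(W-O)@ey;z=W[...,2]
    m=(d>0)&(abs(z-56)<4)&(abs(rx)<30)&(ry>-30)&(ry<158)
    print(n,'lids ry range',np.percentile(ry[m],[1,99]).round(1),'rx',np.percentile(rx[m],[1,99]).round(1),m.sum())
    for y in(133,89,45,1):
        k=m&(abs(ry-y)<20);print('  ',rx[k].mean().round(1),ry[k].mean().round(1),z[k].mean().round(1))
    k=(d>0)&(abs(z-50)<3)&(abs(rx)<25)&(ry>150)&(ry<190);print(' stop',np.percentile(ry[k],[3,97]).round(1))
    k=(d>0)&(abs(z-60)<4)&(rx>40)&(rx<140)&(ry>-65)&(ry<0);print(' plate',rx[k].mean().round(1),ry[k].mean().round(1),k.sum())
E
python3 m.py 4; python3 -c "
import cv2;p=cv2.imread('pics/top_4.png')[145:250,225:425];cv2.imwrite('pics/c4.png',cv2.resize(p,None,fx=4,fy=4,interpolation=2))"
```

```text
clock: 7.93
tool_pos: [639.2, -141.0, 149.6]
tcp_rot: [0.001, -0.077, 0.997, -0.003]
ft_force: [0.3, -0.3, 0.2]
width: 0.001
clock: 8.35
tool_pos: [721.4, -118.5, 148.5]
tcp_rot: [0.001, -0.077, 0.997, -0.003]
ft_force: [-0.3, -1.0, -0.3]
width: -0.001
t 8.35 rack pos 175.5 -114.4 148.5 F [-0.3 -1.  -0.3]
shift [0.0257 0.083  0.1181] turn -0.0011 zaxis [ 0.002 -0.005 -1.   ]
scene lids ry range [-13.6 152. ] rx [-17.4  21.2] 919
   3.1 134.6 56.1
   2.5 90.6 55.9
   2.6 46.6 56.0
   1.9 2.5 55.7
 stop [157.2 172.6]
 plate 117.9 -29.9 65
top lids ry range [-15.7 150.1] rx [-19.4  18.4] 1053
   -0.4 132.2 56.1
   -0.6 88.4 56.0
   -0.8 44.6 55.7
   -0.5 1.0 55.9
 stop [154.8 169.8]
 plate 115.3 -32.1 59
wrist lids ry range [-15.  148.3] rx [-17.2  19.8] 4022
   1.3 131.1 54.7
   1.2 87.5 54.9
   4.2 44.5 54.9
   8.9 1.5 55.0
 stop [154.2 160.2]
 plate 116.1 -32.3 479
```

View pics/c4.png

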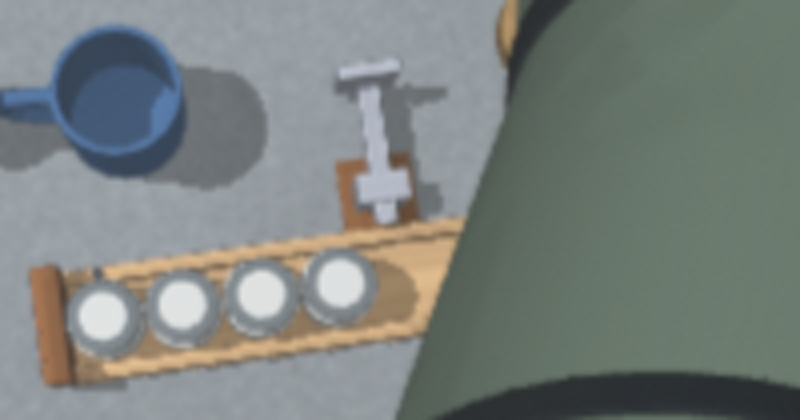

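The row is home: in the top view the centres are at y = 132.2, 88.4, 44.6 and 1.0, with the stop face at 154.8. The plate (368,70) is unobstructed and its face is at x ≈ 120. Moving to the outside of the plate and descending.

```bash
python3 -m handwheel '[[0,0.01,0.03,0,0],[0,0.018,0.055,0,0],[0,0.0255,0.08,0,0],[0,0.0255,0.083,0.02,0],[0,0.0255,0.083,0.045,0],[0,0.0255,0.083,0.07,0],[0,0.0255,0.083,0.09,0],[0,0.0255,0.083,0.105,0],[0,0.0255,0.083,0.115,0],[0,0.0255,0.083,0.123,0],[0,0.0255,0.083,0.123,0],[0,0.0255,0.083,0.123,0]]'
python3 -c "
from h import *
togo(79,-32,25)"
```

```text
clock: 9.5
tool_pos: [683.5, -41.7, 26.7]
tcp_rot: [0.001, -0.076, 0.997, -0.003]
ft_force: [0.2, 0.1, -0.0]
width: -0.003
t 9.5 rack pos 149.8 -32.6 26.7 F [ 0.2  0.1 -0. ]
shift [0.0708 0.0005 0.0016] turn -0.0023 zaxis [ 0.003 -0.006 -1.   ]
```

```bash
python3 -m handwheel '[[0,0.006,0,0,0],[0,0.011,0,0,0],[0,0.016,0,0,0],[0,0.021,0,0,0],[0,0.026,0,0,0],[0,0.031,0,0,0],[0,0.036,0,0,0],[0,0.041,0,0,0],[0,0.046,0,0,0],[0,0.051,0,0,0],[0,0.056,0,0,0],[0,0.06,0,0,0]]'
for i in 1 2 3 4; do python3 -m handwheel '[[0,0.002,0,0,0],[0,0.004,0,0,0],[0,0.004,0,0,0]]' | grep -E 'pos|force'; done
python3 -c "
from h import *
togo(79,-32,25)"
```

```text
clock: 10.5
tool_pos: [623.6, -51.0, 26.6]
tcp_rot: [0.001, -0.076, 0.997, -0.003]
ft_force: [3.2, 0.0, 1.8]
width: 0.001
tool_pos: [619.1, -51.6, 26.5]
ft_force: [-0.2, 0.0, 0.1]
tool_pos: [614.8, -52.3, 26.4]
ft_force: [-0.2, -0.1, 0.5]
tool_pos: [614.1, -52.3, 26.8]
ft_force: [21.7, 1.3, -14.1]
tool_pos: [614.2, -52.2, 27.3]
ft_force: [27.3, 1.7, -18.2]
t 11.5 rack pos 79.8 -32.3 27.3 F [ 27.3   1.7 -18.2]
shift [0.0008 0.0003 0.0023] turn -0.0009 zaxis [ 0.018 -0.005 -1.   ]
```

Hard end reached, with the TCP at x = 79.8 where 79 was expected. Backing away and checking.

```bash
python3 -m handwheel '[[0,-0.01,0,0,0],[0,-0.03,0,0,0],[0,-0.06,0,0,0],[0,-0.06,0,-0.04,0],[0,-0.06,0,-0.08,0],[0,-0.06,0,-0.12,0],[0,-0.08,-0.02,-0.15,0],[0,-0.1,-0.04,-0.15,0],[0,-0.12,-0.06,-0.15,0],[0,-0.12,-0.06,-0.15,0],[0,-0.12,-0.06,-0.15,0]]'
python3 m.py 5; python3 -c "
import cv2;p=cv2.imread('pics/scene_5.png')[140:290,150:350];cv2.imwrite('pics/c5.png',cv2.resize(p,None,fx=4,fy=4,interpolation=2))"
```

```text
clock: 12.42
tool_pos: [739.2, -93.5, 178.7]
tcp_rot: [0.008, -0.076, 0.997, -0.003]
ft_force: [-0.2, 0.4, -0.8]
width: 0.001
t 12.42 rack pos 196.9 -92.4 178.7 F [-0.2  0.4 -0.8]
shift [0.0492 0.0614 0.1475] turn -0.0024 zaxis [ 0.016 -0.005 -1.   ]
scene lids ry range [-13.4 152. ] rx [-18.   21.1] 918
   2.9 134.4 55.9
   2.3 90.7 56.0
   2.4 46.7 55.8
   2.1 2.8 55.9
 stop [157.  172.5]
 plate 66.1 -29.6 59
top lids ry range [ -6.6 150.4] rx [-19.2  18.5] 954
   -0.3 132.6 56.0
   -0.4 88.4 56.0
   -0.6 44.5 55.9
   2.1 6.1 55.9
 stop [154.9 169.7]
 plate 63.5 -26.6 40
wrist lids ry range [  1.2 150.6] rx [-11.6  20.2] 1680
   3.8 132.2 54.9
   9.2 89.6 54.8
   14.5 46.9 54.5
   19.0 3.7 54.0
 stop [155.7 170.4]
 plate 64.5 -31.9 408
```

View pics/c5.png

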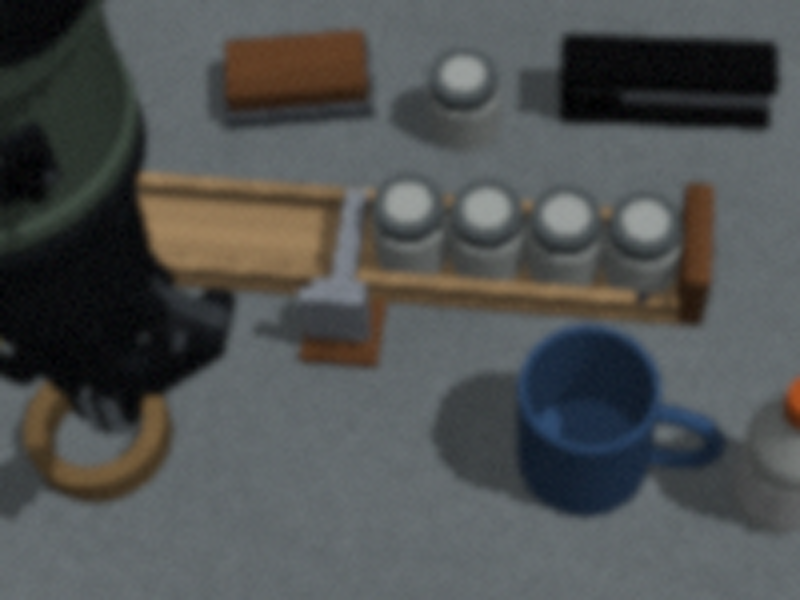

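The scene crop shows the bolt across the channel (350,235), the pots together against the stop (695,250), and nothing touching the robot.

```bash
python3 -c "
from workcell import env
env.job_done()"
```

```text
the job is handed in; nothing more can be done
```

I pushed the four pots as one train about 101 mm to the end stop, then drove the bolt in to its hard end, and handed the job in at about 12.6 s. The hand-in reports no verdict.

**Last checks:**
- **Row:** the scene camera puts the pot centres at rack y ≈ 134, 91, 47 and 3 mm. It also reads the stop face 2 mm too far, at 157 mm, so the pots are within about 1 mm of home. They stand upright, with lids at 56 mm.
- **Bolt:** the plate is at x ≈ 64 mm, which means the bolt is about 60 mm in. The force rose to about 27 N at the end of the push, as expected at the hard end.
- **Bystanders:** in the last picture the spare pot, mug, glue, eraser, tape and stapler look unmoved. I did not measure them.
- **Robot:** it stands clear, touching nothing.

**Readings that disagreed:**
- The first wrist picture was taken while the arm was still moving. It put the pots up to 10 mm off sideways, so I measured again once the arm had settled.
- In the last measurement the wrist camera skewed the pots sideways by up to 19 mm, and the top camera put pot d 5 mm off. I put this down to partial or blocked views and relied on the scene camera and the earlier clear top view.

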